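Stand the toppled menu sign up and slide it home

ROBOT

A 6-joint arm with a two-finger parallel gripper is mounted at the origin on the work surface. World frame = base frame: x ahead of the robot, y to its left, z up, the work surface at z = 0. Lengths are in m, angles in rad, forces in N, time in s.
With the tool pointing down it reaches from about 0.425 to 0.95 m from the base axis. Payload 14.7 kg.
Tool frame: the origin (TCP) lies midway between the tips of the shut fingers; the grasp point (between the pads) lies 19 mm behind it (robot.hold_point_z is the distance from the TCP to the grasp point, in m); z points along the fingers, y is the line along which they close (so a half turn about z gives the same grasp; the last joint's range is limited). The gripper opens to 85 mm and grips with 20 to 120 N. Pads are 22 mm wide; open, the fingers measure 114 mm over their backs; the gripper's body (76 mm by 85 mm) begins 54 mm behind the grasp point. The pads swing forward as they close: fully open they stand 13 mm farther back than shut.
Start: joints at [1.239, 0.48, 1.596, -0, 1.065, -0.047], TCP at [0.183, 0.624, 0.231] pointing down, gripper open.
Joint ranges: [-2.75, 2.75], [-0.82, 2.05], [0.23, 2.67], [-1.56, 4.7], [0.09, 2.69], [-2.92, 2.92]. Speed limits (rad/s): [1.89, 1.89, 2.39, 3.01, 3.01, 3.01].

INTERFACE

Orientations are given as a unit quaternion [w, x, y, z].
In Python, from cell import robot, grab_frame, camera_info, look_for, outline_of, pinpoint gives the robot as it stands.
- The arm moves only by the tool jog_arm, never from a script. Its argument "series" is a list of rows, each a list of 3 entries, a list of its own where there are three numbers: the shift along the tool's x, y, z in parts of the range, where 1.0 means 0.5 m, then the turn, a rotation vector about the tool's x, y, z in normalised numbers (1 is pi rad), then the opening, from -1 (shut) to 1 (fully open). In form: [[[tx, ty, tz], [ax, ay, az], gripper], ...]. A call has 1 to 8 rows; each row is the pose to reach, as a shift and turn from the pose commanded when the call began, along the tool's axes at that moment; what a row does not reach only later rows make up. A row lasts 1/10 s, in which the tool goes at most 50 mm and 8.59 degrees, less where a joint would pass 70% of its speed; a pose out of reach is approached as far as the arm can. Shift and turn numbers lie between -1 and 1, and a call with a number outside is refused. A call with a gripper value outside its range is refused whole. The fingers move at their own pace and stop on an object; "grip_force" is the grip in N (left out, the last holds). Time passes only in rows, so rows that repeat a pose let the fingers close. It gives the time, the measured TCP pose, the force, the opening and the grip force at its end, in the units of the state.
- robot.get_obs(): the state, without advancing time (a new reading comes with each control period).
- grab_frame(name): name is "scene" or "top"; returns the picture (400x640x3 uint8, red, green, blue); there is no depth.
- camera_info(name): a dict with "fx", "fy", "cx", "cy" (pixels), "k1" (the pictures are not rectified: a ray, as slopes to the right and down, at radius r is drawn at 1 + k1 r^2 times it, then the intrinsics apply), "R" (3x3) and "t" (3): a world point X has camera coordinates R X + t. Camera axes: x right, y down, z forward; pixel columns grow to the right and rows downward; lengths in m; the calibration is good to about 2 mm. A picture is of the moment at which its call begins. camera_info takes no time and is no camera call.
- robot.job_done(): hands the job in; it is judged then, once.
Trained networks look in the newest picture that a camera, given by its name, has taken for a name from the list of things; names that differ only in an ending like _2 or _b are one class to them, and where a whole thing is asked for, a point or a joint stands for the part that bears it (a point fixed in the world has none). Each returns a list of dicts, best first, with "p" (0 to 1); they miss things now and then, are a little off and sometimes report something else, mostly with a low value. They report only what shows in the picture. A call takes as long as a camera call.
- look_for(camera, thing): "rect" ([centre column, centre row, width, height] as shares, 0 to 1, of the picture: columns of its width, rows of its height, round what is visible of it).
- outline_of(camera, thing): "pixels" (400x640 bool, what is visible of it) and "rect" ([centre column, centre row, width, height] as shares, 0 to 1, of the picture: columns of its width, rows of its height, round what is visible of it).
- pinpoint(camera, thing): "xy" ([column, row] as shares, 0 to 1, of the picture: columns of its width, rows of its height: a listed point, or the origin of a listed thing).
The state is a dict: "time": time; "joints": joint angles; "joint_velocities": joint speeds; "tau": joint torques, N m; "tcp_pos": TCP position; "eef_rot": TCP orientation; "contact_force": force on the tool from outside, world axes, zero at the start; "moment": the same for the moment, N m; "width": opening from 0.0 (shut) to 1.0 (fully open); "grip_force": force on a finger pad.
Only numpy, scipy, OpenCV 4.12 (cv2) and the standard library are available. Lean on these libraries where they do the work, as an engineer would, in place of code of your own. Each camera call takes 0.05 s, during which the arm holds its last target. There are 200 camera calls.

TASK

The yellow menu sign has toppled onto its back, so its dark foot sticks up in the air. Without grasping or lifting it, push the foot over with the fingers, away from the robot, so that the sign stands upright again where it fell; then push the standing sign forward along the counter until the front edge of its foot sits flush against the brass rail. Leave the other things on the counter where they are.

Things in the scene. Friction and masses are not known exactly. Their poses are not given: they have to be found in the camera images.
- sign: Toppled L-shaped sign with yellow panel, loose. Frame as when standing: origin mid rear bottom edge (heel), x forward along the foot, y across, z up the panel. Dark metal foot: x 0 to 90 mm, 120 mm wide, z 0 to 10 mm. Panel: x 0 to 4 mm, 120 mm wide, top edge at z 100 mm. At the start it lies on the panel's back: x points up, z towards the robot within 0.4 rad of world -x.
- sign_toe (a point): Middle of the front edge of the yellow sign's foot (sign frame 90, 0, 5 mm); at the start it is at the top, 90 mm up. Pushed here away from the robot, the sign turns about its heel edge, passes balance after about 20 degrees and drops by itself onto its foot.
- sign_heel (a point): Point on the yellow sign's back, 5 mm above its rear bottom edge (sign frame 0, 0, 5 mm). The sign weighs about 280 to 460 g, most of it in the foot, and slides on the counter with roughly 1 to 5 N.
- rail: Fixed brass rail along the customer's edge of the counter: 15 mm deep, 760 mm long, 20 mm high. Origin at the centre of its underside, x away from the robot across the rail, y along it. The face towards the robot is at x = -7.5 mm.
- sign2: Bystander: a sign of the same build with a green panel, already standing by the rail (same frame as the yellow sign).
- sugar_jar: Bystander: amber jar with a steel cap, 68 mm across, 100 mm high, by the rail; origin at the centre of its underside.
- pitcher: Bystander: steel milk pitcher with a handle, 84 mm across, 100 mm high; origin under its centre.
- cup: Bystander: white cup with a handle, 72 mm across, 60 mm high; origin under its centre.
- tamper: Bystander: steel coffee tamper, 58 mm across, 88 mm high; origin under its centre.
- tumbler: Bystander: green glass tumbler, 72 mm across, 95 mm high; origin under its centre.

How it is judged:
By the outcome, as a careful person would: the job done as asked, in the order asked, and still so for the second after the job is handed in, with the robot touching nothing.
It also fails if it takes over 70 s, if anything falls off the work surface, if the arm or the gripper's body presses on something with over 40 N, if the wrist force passes 120 N, or if a joint passes its speed limit or range.

## Working session

There is one attempt and no reset: what is moved stays moved. The work goes in short steps, Python scripts to look and compute and a tool call to move; the robot and the scene stay as the last step left them, time stands still between calls to the robot, and variables do not carry over. Pictures are saved under pics/ and viewed, at most 13 in all, crops included, and the job is handed in when it is done.

Besides the shell and the picture viewer there is one more tool, called after ">>>" as name(argument=value, ...) on one line, values as JSON. jog_arm: Moves the arm, as the interface text tells. Its arguments: {"type":"object","properties":{"series":{"type":"array"},"grip_force":{"type":"number"}},"required":["series"]}

```bash
mkdir -p pics; cat > h.py <<'E'
import numpy as np, cv2
from cell import robot, grab_frame, camera_info, look_for, outline_of, pinpoint
from scipy.optimize import least_squares
CI={n:{k:np.array(v,float) for k,v in camera_info(n).items() if k in('fx','fy','cx','cy','k1','R','t')} for n in('scene','top')}
def proj(n,X):
    c=CI[n]; p=np.atleast_2d(X)@c['R'].T+c['t']; s=p[:,:2]/p[:,2:]
    s=s*(1+c['k1']*(s**2).sum(1,keepdims=True)); return s*[c['fx'],c['fy']]+[c['cx'],c['cy']]
def ray(n,px):
    c=CI[n]; d=(np.array(px,float)-[c['cx'],c['cy']])/[c['fx'],c['fy']]; s=d.copy()
    for _ in range(20): s=d/(1+c['k1']*(s@s))
    return -c['R'].T@c['t'], c['R'].T@np.array([*s,1])
def at_z(n,px,z):
    o,d=ray(n,px); return o+d*(z-o[2])/d[2]
def tri(pxs):
    A=np.zeros((3,3));b=np.zeros(3)
    for n,p in pxs.items():
        o,d=ray(n,p); d/=np.linalg.norm(d); M=np.eye(3)-np.outer(d,d); A+=M;b+=M@o
    X=np.linalg.solve(A,b); return X,{n:np.round(proj(n,X)[0]-p,1) for n,p in pxs.items()}
def save(n,name):
    f=grab_frame(n); cv2.imwrite('pics/'+name,f[:,:,::-1]); return f
E
python3 - <<'E'
from h import *
np.set_printoptions(precision=3,suppress=True)
for n in('scene','top'): save(n,n+'0.png'); print(n,-CI[n]['R'].T@CI[n]['t'])
S=np.array([640,400])
for t in('sign_toe','sign_heel','sign','rail','sign2','sugar_jar','pitcher','cup','tamper','tumbler'):
    d={}
    for n in('scene','top'):
        r=pinpoint(n,t); print(t,n,[(np.round(np.array(q['xy'])*S,1),round(q['p'],2)) for q in r[:3]])
        if r: d[n]=np.array(r[0]['xy'])*S
    if len(d)==2: print('   ',*tri(d))
E
```

```text
scene [1.431 0.12  1.109]
top [ 0.381 -0.008  1.48 ]
sign_toe scene [(array([294.9, 189. ]), 0.9)]
sign_toe top [(array([358.7, 202.7]), 0.87)]
    [ 0.501 -0.069  0.094] {'scene': array([-0.4, -0. ]), 'top': array([-0.4,  0.1])}
sign_heel scene [(array([208.4, 237.6]), 0.62)]
sign_heel top [(array([355.3, 205.9]), 0.83), (array([464.5, 234.7]), 0.64)]
    [ 0.562 -0.195 -0.057] {'scene': array([44.6, -6.9]), 'top': array([ 39.4, -18.8])}
sign scene [(array([289.1, 212.5]), 0.94), (array([416.7, 251.4]), 0.64)]
sign top [(array([360.1, 204.4]), 0.66), (array([232. , 177.3]), 0.63)]
    [ 0.506 -0.083 -0.012] {'scene': array([1.3, 0.1]), 'top': array([ 1.3, -0.2])}
rail scene [(array([306.3, 271.4]), 0.69)]
rail top [(array([334.4, 138.7]), 0.95)]
    [ 0.715 -0.001 -0.011] {'scene': array([-1.2, -0.1]), 'top': array([-1.1,  0.2])}
sign2 scene [(array([289.1, 212.5]), 0.94), (array([416.7, 251.4]), 0.64)]
sign2 top [(array([360.1, 204.4]), 0.66), (array([232. , 177.3]), 0.63)]
    [ 0.506 -0.083 -0.012] {'scene': array([1.3, 0.1]), 'top': array([ 1.3, -0.2])}
sugar_jar scene [(array([
[... 169 characters left out ...]
[(array([205.1, 174.8]), 0.74)]
pitcher top [(array([466.8, 237.2]), 0.85)]
    [ 0.392 -0.403 -0.007] {'scene': array([-1.3, -0.2]), 'top': array([-1.4,  0.3])}
cup scene [(array([165.4, 202.9]), 0.93)]
cup top [(array([488.2, 190. ]), 0.98)]
    [ 0.539 -0.484 -0.004] {'scene': array([0.4, 0.1]), 'top': array([ 0.4, -0.1])}
tamper scene [(array([433. , 202.5]), 0.63)]
tamper top [(array([218. , 240.6]), 0.52), (array([359.3, 205.7]), 0.23)]
    [0.403 0.364 0.004] {'scene': array([ 0.2, -0. ]), 'top': array([ 0.2, -0. ])}
tumbler scene [(array([481.5, 246.7]), 0.95)]
tumbler top [(array([175.8, 185.2]), 0.85)]
    [0.577 0.495 0.026] {'scene': array([-1.1,  0.1]), 'top': array([-1., -0.])}
```

View pics/scene0.png

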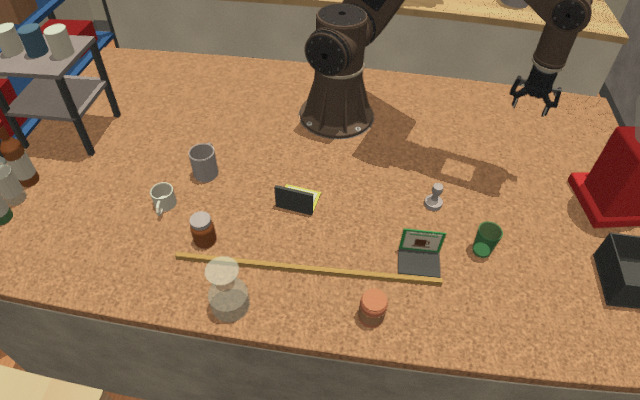

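View pics/top0.png

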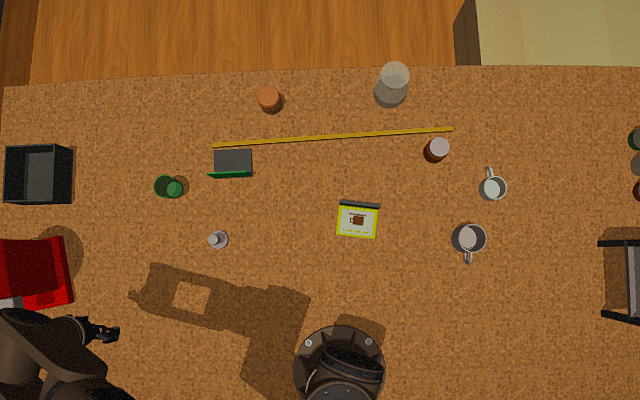

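```bash
cat > fit.py <<'E'
from h import *
import sys
# sign corners from outline fit: silhouettes matched by rendering
def boxes(): return [((0,.09),(0,.01)),((0,.004),(0,.1))]
def hull_mask(n,T):
    m=np.zeros((400,640),np.uint8)
    for (x0,x1),(z0,z1) in boxes():
        P=np.array([[x,y,z] for x in(x0,x1) for y in(-.06,.06) for z in(z0,z1)])
        p=proj(n,T(P)); h=cv2.convexHull((p*16).round().astype(np.int32))
        cv2.fillConvexPoly(m,h,255,cv2.LINE_AA,4)
    return m/255.
def pose(x,y,a,stand):
    u=np.array([np.cos(a),np.sin(a),0]); v=np.array([-u[1],u[0],0]); w=np.array([0,0,1.])
    # a = heading of the foot when standing; lying: x->up, z->-u
    R=np.stack([u,v,w],1) if stand else np.stack([w,v,-u],1)
    return lambda P: P@R.T+[x,y,0]
def fit(masks,x0,stand):
    from scipy.optimize import minimize
    def cost(q): return sum(np.abs(hull_mask(n,pose(q[0],q[1],q[2],stand))-m).sum() for n,m in masks.items())
    r=minimize(cost,x0,method='Nelder-Mead',options=dict(initial_simplex=np.array([x0,*(np.array(x0)+np.diag([.02,.02,.2]))]),xatol=1e-5,fatol=.1))
    return r.x,r.fun,{n:m.sum() for n,m in masks.items()}
E
python3 - <<'E'
from fit import *
np.set_printoptions(precision=4,suppress=True)
M={}
for n in('scene','top'):
    for i,q in enumerate(outline_of(n,'sign')): 
        print(n,q['p'],np.array(q['rect'])*[640,400,640,400],q['pixels'].sum())
    qs=outline_of(n,'sign'); q=min(qs,key=lambda q:abs(q['rect'][0]*640-(290 if n=='scene' else 360))); M[n]=q['pixels'].astype(float)
for s in (-.3,0,.3): print(fit(M,[.51,-.08,s],False))
for n in M: print(n,fit({n:M[n]},[.51,-.08,0],False))
for n in('scene','top'):
    q=outline_of(n,'rail'); print(n,[(a['p'],np.array(a['rect'])*[640,400,640,400]) for a in q])
    # rail: back edge columns at both ends
    m=q[0]['pixels']
    c=[]
    for col in range(60,600,60):
        r=np.flatnonzero(m[:,col]); 
        if len(r): c.append((col,r.min(),r.max(),at_z(n,(col,r.min()-.5),.02)[:2],at_z(n,(col,r.max()+.5),.02)[:2]))
    print(*c,sep='\n')
E
```

```text
scene 0.98 [421.824 253.     48.     51.4  ] 1954
scene 0.93 [294.912 200.04   46.976  29.28 ] 1013
top 0.91 [230.272 164.16   40.384  28.68 ] 1043
top 0.75 [356.48  221.76   40.576  38.32 ] 1390
(array([ 0.5053, -0.0741, -0.1338]), np.float64(219.9019607843137), {'scene': np.float64(1013.0), 'top': np.float64(1390.0)})
(array([ 0.5053, -0.074 , -0.1359]), np.float64(219.96078431372547), {'scene': np.float64(1013.0), 'top': np.float64(1390.0)})
(array([ 0.5055, -0.0738, -0.1253]), np.float64(219.54901960784315), {'scene': np.float64(1013.0), 'top': np.float64(1390.0)})
scene (array([ 0.5068, -0.0723, -0.0794]), np.float64(101.13333333333333), {'scene': np.float64(1013.0)})
top (array([ 0.5045, -0.0742, -0.1442]), np.float64(99.99215686274509), {'top': np.float64(1390.0)})
scene [(0.65, array([310.08 , 269.32 , 269.824,  34.8  ]))]
(180, np.int64(252), np.int64(259), array([ 0.728 , -0.3638]), array([ 0.7546, -0.3545]))
(240, np.int64(259), np.int64(266), array([ 0.7224, -0.1868]), array([ 0.7487, -0.18  ]))
(300, np.int64(265), np.int64(272), array([ 0.7146, -0.0159]), array([ 0.7407, -0.0114]))
(360, np.int64(272), np.int64(278), array([0.7111, 0.1524]), array([0.7338, 0.1544]))
(420, np.int64(276), np.int64(283), array([0.6986, 0.319 ]), array([0.7247, 0.3192]))
top [(0.92, array([334.08, 137.52, 241.6 ,  20.8 ]))]
(240, np.int64(141), np.int64(145), array([0.7123, 0.2901]), array([0.6964, 0.2901]))
(300, np.int64(136), np.int64(141), array([0.722 , 0.1018]), array([0.703 , 0.1021]))
(360, np.int64(133), np.int64(136), array([ 0.726 , -0.0848]), array([ 0.7133, -0.0844]))
(420, np.int64(129), np.int64(133), array([ 0.734 , -0.2722]), array([ 0.7181, -0.2714]))
```

The top view shows the yellow sign lying at about (357,220), with its foot edge running from (338,202) to (378,207). The rail runs from (213,145) to (452,129), and the path from sign to rail is clear, with the green sign at (232,164) well to the left. The scene view agrees: foot at (294,200), rail at 176–441. The fit puts the heel at (0.505, -0.074) with heading about -0.135 rad.

```bash
cat > plan.py <<'E'
from h import *
from scipy.spatial.transform import Rotation as Ro
np.set_printoptions(precision=4,suppress=True)
def cur():
    o=robot.get_obs(); q=np.array(o['eef_rot']); return np.array(o['tcp_pos']),Ro.from_quat(q,scalar_first=True),o
def target(a,th):
    u=np.array([np.cos(a),np.sin(a),0]); v=np.array([-u[1],u[0],0]); z=u*np.sin(th)-np.array([0,0,np.cos(th)])
    c=[Ro.from_matrix(np.stack([np.cross(s*v,z),s*v,z],1)) for s in(1,-1)]
    R=cur()[1]; return min(c,key=lambda r:(R.inv()*r).magnitude())
def show(wps):
    p,R,o=cur(); print('t',o['time'],'p',p,'j',np.array(o['joints']),'F',np.array(o['contact_force']),'w',o['width'])
    print(R.as_matrix())
    for w,a,th in wps: print(w,a,th,'shift',R.inv().apply(np.array(w)-p),'turn',(R.inv()*target(a,th)).as_rotvec())
E
python3 - <<'E'
from plan import *
show([((.42,.36,.23),.5,0),((.455,-.066,.23),-.135,0)])
E
```

```text
t 1.4 p [0.1826 0.6238 0.2313] j [ 1.2394  0.4802  1.5963 -0.      1.0651 -0.0466] F [-0.863  -0.2639  0.6908] w 0.9972098960010592
[[-0.9597  0.281  -0.    ]
 [ 0.281   0.9597 -0.    ]
 [-0.     -0.     -1.    ]]
(0.42, 0.36, 0.23) 0.5 0 shift [-0.3019 -0.1865  0.0013] turn [-0.     -0.     -0.7848]
(0.455, -0.066, 0.23) -0.135 0 shift [-0.4552 -0.5855  0.0013] turn [-0.      0.     -0.1498]
```

The rows are not in the units I measure in: shifts go in shares of 0.5 m and turns go in shares of pi rad. I convert before sending: -0.3 m / 0.5 = -0.6, -0.19 m / 0.5 = -0.38, -0.15 rad / 3.1416 = -0.0477.

>>> jog_arm(series=[[[-0.6,-0.38,0],[0,0,-0.0477],0],[[-0.6,-0.38,0],[0,0,-0.0477],0],[[-0.6,-0.38,0],[0,0,-0.0477],0],[[-0.6,-0.38,0],[0,0,-0.0477],0],[[-0.6,-0.38,0],[0,0,-0.0477],0],[[-0.6,-0.38,0],[0,0,-0.0477],0],[[-0.6,-0.38,0],[0,0,-0.0477],0],[[-0.6,-0.38,0],[0,0,-0.0477],0]])

```text
time: 2.2
tcp_pos: [0.4201, 0.3536, 0.2315]
eef_rot: [0.0, 0.069, 0.998, -0.0]
contact_force: [-0.7, 0.8, -0.0]
width: 0.498
grip_force: 0.0
```

```bash
python3 - <<'E'
from plan import *
show([((.455,-.066,.20),-.135,0)])
E
```

```text
t 2.2 p [0.4201 0.3536 0.2315] j [ 0.6452  0.3394  1.8293 -0.0013  0.9726 -0.7866] F [-0.6841  0.7972 -0.0437] w 0.49841303806237813
[[-0.9905  0.1379  0.001 ]
 [ 0.1379  0.9905 -0.0006]
 [-0.001  -0.0004 -1.    ]]
(0.455, -0.066, 0.2) -0.135 0 shift [-0.0924 -0.4108  0.0318] turn [-0.0004  0.001  -0.0033]
```

To row units: -0.41 m / 0.5 = -0.82, -0.092 m / 0.5 = -0.184.

>>> jog_arm(series=[[[-0.184,-0.82,0],[0,0,0],0],[[-0.184,-0.82,0],[0,0,0],0],[[-0.184,-0.82,0],[0,0,0],0],[[-0.184,-0.82,0],[0,0,0],0],[[-0.184,-0.82,0],[0,0,0],0],[[-0.184,-0.82,0],[0,0,0],0],[[-0.184,-0.82,0],[0,0,0],0],[[-0.184,-0.82,0],[0,0,0],0]])

```text
time: 3.0
tcp_pos: [0.4514, -0.0431, 0.2316]
eef_rot: [0.0, 0.067, 0.998, 0.0]
contact_force: [0.1, -0.0, 1.3]
width: 0.501
grip_force: 0.0
```

```bash
python3 - <<'E'
from plan import *
show([((.455,-.066,.20),-.135,0),((.455,-.066,.06),-.135,0)])
save('scene','s1.png'); 
for n in ('scene','top'):
  if n=='top': grab_frame(n)
  r=pinpoint(n,'sign_toe'); print(n,[(np.array(q['xy'])*[640,400],q['p']) for q in r])
E
```

```text
t 3.0 p [ 0.4514 -0.0431  0.2316] j [-0.1621  0.2041  2.0277  0.0001  0.9089 -1.5984] F [ 0.0999 -0.027   1.3038] w 0.5005164889347157
[[-0.991   0.1341  0.0008]
 [ 0.1341  0.991  -0.    ]
 [-0.0008  0.0001 -1.    ]]
(0.455, -0.066, 0.2) -0.135 0 shift [-0.0066 -0.0222  0.0316] turn [0.0001 0.0008 0.0005]
(0.455, -0.066, 0.06) -0.135 0 shift [-0.0065 -0.0222  0.1716] turn [0.0001 0.0008 0.0005]
scene [(array([292.608, 188.92 ]), 0.83)]
top []
```

>>> jog_arm(series=[[[-0.01,-0.044,0],[0,0,0],0],[[-0.01,-0.044,0.1],[0,0,0],0],[[-0.01,-0.044,0.2],[0,0,0],0],[[-0.01,-0.044,0.28],[0,0,0],0],[[-0.01,-0.044,0.336],[0,0,0],0],[[-0.01,-0.044,0.336],[0,0,0],0],[[-0.01,-0.044,0.336],[0,0,0],0]])

```text
time: 3.9
tcp_pos: [0.4535, -0.0627, 0.0636]
eef_rot: [-0.001, 0.067, 0.998, 0.0]
contact_force: [0.2, 0.2, 0.9]
width: 0.499
grip_force: 0.0
```

```bash
python3 - <<'E'
from plan import *
show([])
f=save('scene','s2.png'); cv2.imwrite('pics/s2c.png',cv2.resize(f[120:260,220:420,::-1],None,fx=4,fy=4,interpolation=cv2.INTER_CUBIC))
# planar arm fit
D=[(.6501,.2313,.4802,1.5963,0),(.5489,.2315,.3394,1.8293,0),(.4534,.2316,.2041,2.0277,0)]
p,R,o=cur(); D.append((np.hypot(*p[:2]),p[2],o['joints'][1],o['joints'][2],0))
A=[];b=[]
for r,z,a,c,_ in D:
    r=np.sqrt(r*r-.03**2); A+=[[np.sin(a),np.sin(a+c),1,0],[np.cos(a),np.cos(a+c),0,1]]; b+=[r,z]
s=np.linalg.lstsq(np.array(A),np.array(b),rcond=None); print(s[0],s[1],np.array(A)@s[0]-b)
E
```

```text
t 3.9 p [ 0.4535 -0.0627  0.0636] j [-0.2036  0.4886  2.1718  0.0002  0.4823 -1.6414] F [0.2171 0.2009 0.9415] w 0.4992388477403378
[[-0.9912  0.1327 -0.001 ]
 [ 0.1327  0.9912  0.0003]
 [ 0.0011  0.0002 -1.    ]]
[ 0.5799  0.443  -0.0129 -0.0636] [0.0002] [-0.0069  0.0048 -0.0018  0.0023  0.0019  0.0007  0.0068 -0.0078]
```

View pics/s2c.png

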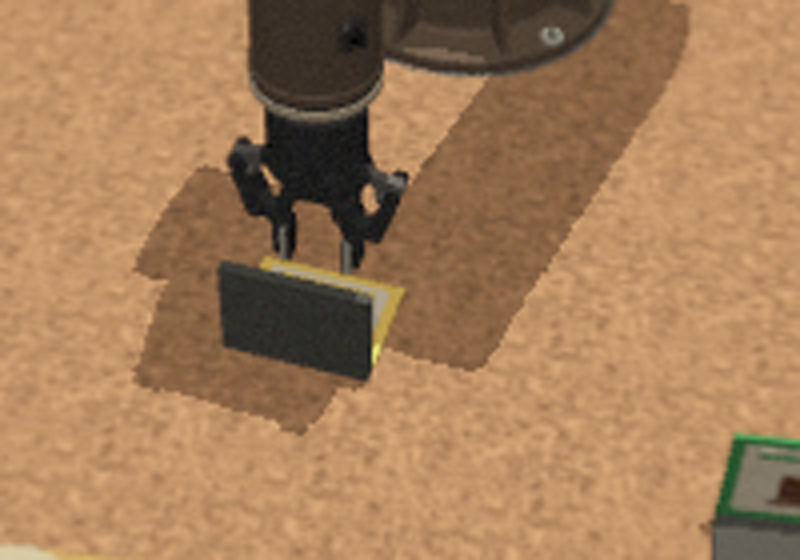

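To row units: -0.04 m / 0.5 = -0.08, -0.035 m / 0.5 = -0.07.

>>> jog_arm(series=[[[-0.02,-0.008,0],[0,0,0],0],[[-0.036,-0.008,0],[0,0,0],0],[[-0.048,-0.008,0],[0,0,0],0],[[-0.06,-0.008,0],[0,0,0],0],[[-0.07,-0.008,0],[0,0,0],0],[[-0.08,-0.008,0],[0,0,0],0],[[-0.08,-0.008,0],[0,0,0],0]])

```text
time: 4.65
tcp_pos: [0.4933, -0.0733, 0.0633]
eef_rot: [0.0, 0.067, 0.998, -0.0]
contact_force: [0.2, -0.2, 0.5]
width: 0.505
grip_force: 0.0
```

```bash
python3 - <<'E'
from plan import *
show([])
f=save('scene','s3.png'); cv2.imwrite('pics/s3c.png',cv2.resize(f[120:260,220:420,::-1],None,fx=4,fy=4,interpolation=cv2.INTER_CUBIC))
E
```

```text
t 4.65 p [ 0.4933 -0.0733  0.0633] j [-0.2083  0.5245  2.0823  0.      0.5343 -1.6442] F [ 0.2396 -0.1919  0.4616] w 0.5054904996553188
[[-0.9909  0.1345  0.0004]
 [ 0.1345  0.9909 -0.0001]
 [-0.0004 -0.     -1.    ]]
```

View pics/s3c.png

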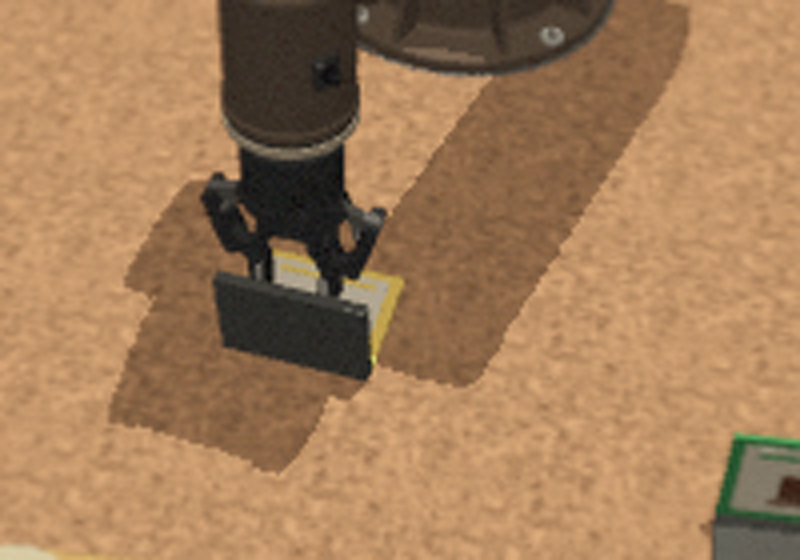

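The foot has begun to tip, with its top edge about 10 crop pixels further forward and the heel unmoved. I'll carry on past the balance point.

To row units: -0.052 m / 0.5 = -0.104, -0.042 m / 0.5 = -0.084.

>>> jog_arm(series=[[[-0.012,0,0],[0,0,0],0],[[-0.024,0,0],[0,0,0],0],[[-0.036,0,0],[0,0,0],0],[[-0.048,0,0],[0,0,0],0],[[-0.064,0,0],[0,0,0],0],[[-0.084,0,0],[0,0,0],0],[[-0.104,0,0],[0,0,0],0],[[-0.104,0,0],[0,0,0],0]])

```text
time: 5.5
tcp_pos: [0.546, -0.0805, 0.0634]
eef_rot: [0.001, 0.067, 0.998, -0.0]
contact_force: [0.1, -0.2, 0.1]
width: 0.5
grip_force: 0.0
```

```bash
python3 - <<'E'
from plan import *
show([])
f=save('scene','s4.png'); cv2.imwrite('pics/s4c.png',cv2.resize(f[120:260,220:420,::-1],None,fx=4,fy=4,interpolation=cv2.INTER_CUBIC))
E
```

```text
t 5.5 p [ 0.546  -0.0805  0.0634] j [-0.2013  0.573   1.9621 -0.      0.6049 -1.6373] F [ 0.0648 -0.2292  0.1483] w 0.49973288778647285
[[-0.9909  0.1344  0.0016]
 [ 0.1344  0.9909 -0.0003]
 [-0.0016 -0.0001 -1.    ]]
```

View pics/s4c.png

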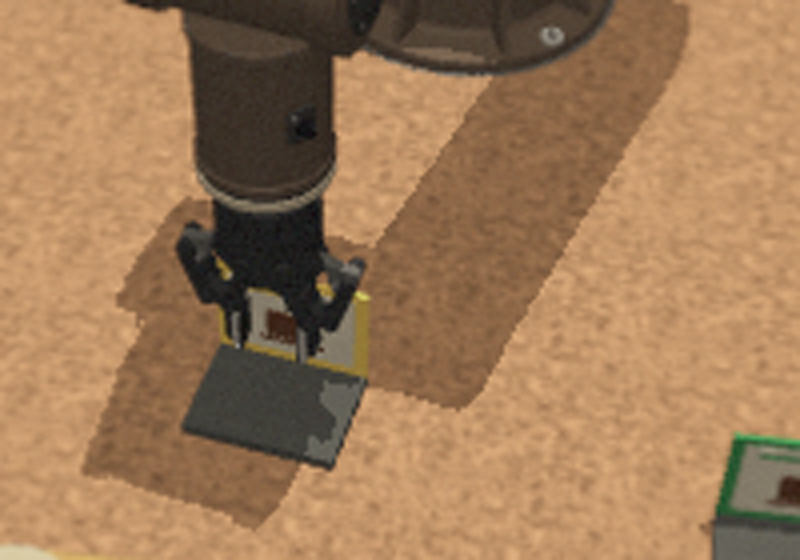

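The sign is upright: foot flat at crop (275,405), panel vertical behind the fingers. Next I raise the tool straight up and then back, and measure.

To row units: -0.16 m / 0.5 = -0.32, -0.12 m / 0.5 = -0.24.

>>> jog_arm(series=[[[0,0,-0.06],[0,0,0],0],[[0,0,-0.14],[0,0,0],0],[[0,0,-0.24],[0,0,0],0],[[0,0,-0.32],[0,0,0],0],[[0.08,0,-0.32],[0,0,0],0],[[0.16,0,-0.32],[0,0,0],1],[[0.2,0,-0.32],[0,0,0],1],[[0.2,0,-0.32],[0,0,0],1]])

```text
time: 6.35
tcp_pos: [0.4417, -0.0661, 0.2233]
eef_rot: [-0.001, 0.067, 0.998, 0.0]
contact_force: [-0.1, 0.6, 0.7]
width: 0.976
grip_force: 0.0
```

```bash
cat > meas.py <<'E'
from fit import *
from plan import *
M={}
for n in('scene','top'):
    f=save(n,n+'_m.png')
    qs=outline_of(n,'sign'); q=min(qs,key=lambda q:abs(q['rect'][0]*640-(290 if n=='scene' else 360))); print(n,q['p'],np.array(q['rect'])*[640,400,640,400]); M[n]=q['pixels'].astype(float)
import sys
x0=[float(a) for a in sys.argv[1:4]]
x,c,_=fit(M,x0,True); print('both',x,c,_)
for n in M: print(n,*fit({n:M[n]},x0,True)[:2])
# rail face line from 'top' and 'scene' outline, both edges at z .02 averaged
for n in M:
    q=outline_of(n,'rail')[0]; m=q['pixels']; P=[]
    for col in range(190,440):
        r=np.flatnonzero(m[:,col])
        if 3<=len(r)<=9:
            a=at_z(n,(col,r.min()-.5),.02); b=at_z(n,(col,r.max()+.5),.02 if n=='top' else 0.)
            P.append((a+b)/2)   # centre of visible band
    P=np.array(P); k=np.polyfit(P[:,1],P[:,0],1); print('rail',n,k,'rms',np.std(P[:,0]-np.polyval(k,P[:,1])),len(P))
E
python3 meas.py .505 -.074 -.135
python3 - <<'E'
from plan import *
show([((.46,-.065,.2),0.04,.7),((.46,-.065,.05),0.04,.7)])
D=[(.6501,.2313,.4802,1.5963),(.5489,.2315,.3394,1.8293),(.4534,.2316,.2041,2.0277),(np.hypot(.4535,.0627),.0636,.4886,2.1718),(np.hypot(.4933,.0733),.0633,.5245,2.0823),(np.hypot(.546,.0805),.0634,.573,1.9621)]
D=np.array(D); r=np.sqrt(D[:,0]**2-.03**2); z=D[:,1];a=D[:,2];s=a+D[:,3]
f=lambda p:np.r_[p[0]*np.sin(a)+p[1]*np.sin(s+p[2])+p[3]-r, p[0]*np.cos(a)+p[1]*np.cos(s+p[2])+p[4]-z]
o=least_squares(f,[.6,.5,0,0,-.05]);print(o.x,np.abs(o.fun).max())
E
```

```text
scene 0.89 [423.168 254.88   51.712  49.4  ]
top 0.62 [364.608 181.6    32.832  10.4  ]
both [ 0.5396 -0.0579 -1.3709] 4094.7607843137257 {'scene': np.float64(1945.0), 'top': np.float64(231.0)}
scene [-1.5303  1.1439 -3.022 ] 1945.0
top [ 0.5637 -0.0642 -0.735 ] 1004.8
rail scene [-0.0419  0.7196] rms 0.0015779435968285578 229
rail top [-0.0418  0.7162] rms 0.0009534627128941431 228
t 6.65 p [ 0.4457 -0.0668  0.2232] j [-0.2161  0.2118  2.043  -0.      0.8868 -1.6521] F [-0.2648 -0.612  -0.4932] w 1.0013120230489831
[[-0.9909  0.1344  0.    ]
 [ 0.1344  0.9909 -0.    ]
 [-0.     -0.     -1.    ]]
(0.46, -0.065, 0.2) 0.04 0.7 shift [-0.0139  0.0037  0.0232] turn [-0.0612 -0.6982 -0.1676]
(0.46, -0.065, 0.05) 0.04 0.7 shift [-0.0139  0.0037  0.1732] turn [-0.0612 -0.6982 -0.1676]
[ 0.5978  0.4464  0.074  -0.0001 -0.0544] 0.00047024955494723297
```

```bash
python3 - <<'E'
from plan import *
a=cv2.imread('pics/scene_m.png')[130:260,220:420]; b=cv2.imread('pics/top_m.png')[110:240,280:480]
cv2.imwrite('pics/m1.png',cv2.resize(np.hstack([a,b]),None,fx=2,fy=2,interpolation=cv2.INTER_CUBIC))
for n in('scene','top'):
    grab_frame(n)
    for t in('sign_toe','sign','sign_heel'):
        print(n,t,[(np.array(q['xy'])*[640,400],round(q['p'],2)) for q in pinpoint(n,t)])
    print([(np.array(q['rect'])*[640,400,640,400],round(q['p'],2)) for q in outline_of(n,'sign')])
E
```

```text
scene sign_toe [(array([285.504, 233.4  ]), 0.91), (array([207.488, 240.08 ]), 0.35)]
scene sign [(array([291.008, 211.4  ]), 0.89), (array([417.408, 251.4  ]), 0.84), (array([167.488, 201.92 ]), 0.45)]
scene sign_heel [(array([293.12, 209.6 ]), 0.66), (array([208.32, 238.4 ]), 0.22), (array([305.088, 270.32 ]), 0.19)]
[(array([421.376, 253.8  ,  50.624,  52.6  ]), 0.96), (array([288.448, 212.04 ,  50.304,  51.52 ]), 0.88)]
top sign_toe [(array([362.624, 176.08 ]), 0.47)]
top sign [(array([232.832, 179.32 ]), 0.6)]
top sign_heel []
[(array([227.648, 166.64 ,  43.328,  31.92 ]), 0.91), (array([363.52 , 179.48 ,  31.616,  11.6  ]), 0.75)]
```

View pics/m1.png

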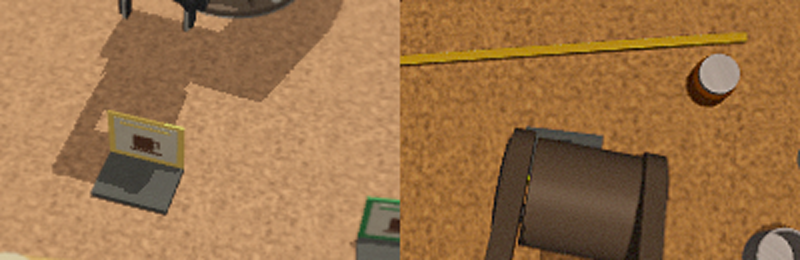

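```bash
python3 - <<'E'
from fit import *
from plan import *
grab_frame('scene')
q=min(outline_of('scene','sign'),key=lambda q:abs(q['rect'][0]*640-290)); print(np.array(q['rect'])*[640,400,640,400])
m={'scene':q['pixels'].astype(float)}
for s in(-.135,0): print(fit(m,[.505,-.074,s],True)[:2])
print('toe',at_z('scene',(285.5,233.4),.005),'heel+u*.09',[.505+.09*np.cos(.135),-.074-.09*np.sin(.135)])
show([((.445,-.07,.2),.042,.1),((.445,-.07,.034),.042,.1)])
E
```

```text
[288.832 211.84   48.384  48.68 ]
(array([ 0.5063, -0.0738, -0.1859]), np.float64(131.5529411764706))
(array([ 0.5063, -0.0735, -0.1865]), np.float64(133.05490196078432))
toe [ 0.6022 -0.0796  0.005 ] heel+u*.09 [np.float64(0.5941811198084093), np.float64(-0.08611312799066134)]
t 7.25 p [ 0.445  -0.0667  0.2233] j [-0.2162  0.2106  2.0442  0.      0.8868 -1.6522] F [0.0957 1.1984 0.4974] w 1.0018155275130096
[[-0.9909  0.1344  0.    ]
 [ 0.1344  0.9909 -0.    ]
 [-0.      0.     -1.    ]]
(0.445, -0.07, 0.2) 0.042 0.1 shift [-0.0004 -0.0033  0.0233] turn [-0.0088 -0.0997 -0.1767]
(0.445, -0.07, 0.034) 0.042 0.1 shift [-0.0004 -0.0033  0.1893] turn [-0.0088 -0.0997 -0.1767]
```

To row units: 0.189 m / 0.5 = 0.378, -0.005 m / 0.5 = -0.01, -0.177 rad / 3.1416 = -0.0563.

>>> jog_arm(series=[[[0.01,-0.01,0],[-0.0029,-0.0318,-0.0563],0.2],[[0.01,-0.01,0.04],[-0.0029,-0.0318,-0.0563],0.2],[[0.01,-0.01,0.12],[-0.0029,-0.0318,-0.0563],0.2],[[0.01,-0.01,0.2],[-0.0029,-0.0318,-0.0563],0.2],[[0.01,-0.01,0.28],[-0.0029,-0.0318,-0.0563],0.2],[[0.01,-0.01,0.34],[-0.0029,-0.0318,-0.0563],0.2],[[0.01,-0.01,0.378],[-0.0029,-0.0318,-0.0563],0.2],[[0.01,-0.01,0.378],[-0.0029,-0.0318,-0.0563],0.2]])

```text
time: 8.05
tcp_pos: [0.438, -0.0707, 0.0323]
eef_rot: [0.048, -0.021, 0.999, 0.002]
contact_force: [0.5, -0.1, -0.5]
width: 0.601
grip_force: 0.0
```

```bash
python3 - <<'E'
from plan import *
b=.042;u=np.array([np.cos(b),np.sin(b),0])
p=np.array([.44,-.072,.034])
show([(p+u*d,.042,.1) for d in (.045,.09,.14)])
f=save('scene','s5.png'); cv2.imwrite('pics/s5c.png',cv2.resize(f[120:260,220:420,::-1],None,fx=3,fy=3,interpolation=cv2.INTER_CUBIC))
E
```

```text
t 8.05 p [ 0.438  -0.0707  0.0323] j [-0.2529  0.5234  2.2974  0.1281  0.2307 -1.9892] F [ 0.4944 -0.0689 -0.5185] w 0.6006628744512196
[[-0.9945 -0.0422  0.0961]
 [-0.0419  0.9991  0.0053]
 [-0.0962  0.0013 -0.9954]]
[ 0.485  -0.0701  0.034 ] 0.042 0.1 shift [-0.0469 -0.0014  0.0028] turn [ 0.0013 -0.0037  0.0001]
[ 0.5299 -0.0682  0.034 ] 0.042 0.1 shift [-0.0917 -0.0014  0.0071] turn [ 0.0013 -0.0037  0.0001]
[ 0.5799 -0.0661  0.034 ] 0.042 0.1 shift [-0.1415 -0.0014  0.0119] turn [ 0.0013 -0.0037  0.0001]
```

View pics/s5c.png

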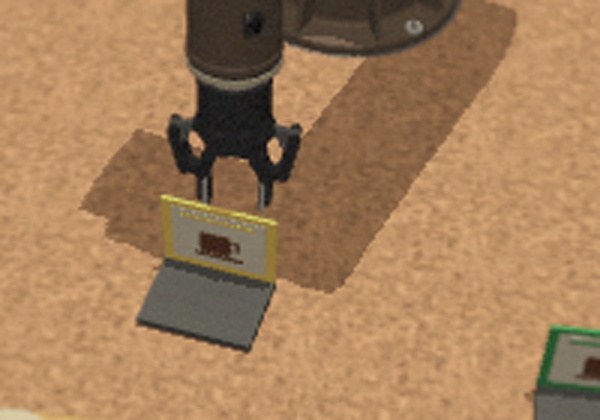

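The sign stands at crop (207,265) with the fingers behind its panel. I'm starting the push along the rail normal.

To row units: -0.074 m / 0.5 = -0.148, -0.05 m / 0.5 = -0.1.

>>> jog_arm(series=[[[-0.03,0,0.002],[0,0,0],0.2],[[-0.06,0,0.004],[0,0,0],0.2],[[-0.084,0,0.006],[0,0,0],0.2],[[-0.1,0,0.008],[0,0,0],0.2],[[-0.112,0,0.01],[0,0,0],0.2],[[-0.124,0,0.01],[0,0,0],0.2],[[-0.136,0,0.012],[0,0,0],0.2],[[-0.148,0,0.012],[0,0,0],0.2]])

```text
time: 8.9
tcp_pos: [0.5134, -0.0678, 0.0356]
eef_rot: [0.05, -0.021, 0.999, 0.001]
contact_force: [-1.6, 0.8, -1.1]
width: 0.599
grip_force: 0.8
```

```bash
cat > chk.py <<'E'
from fit import *
from plan import *
import sys
show([])
f=save('scene',sys.argv[1]+'.png'); cv2.imwrite('pics/'+sys.argv[1]+'c.png',cv2.resize(f[140:290,220:420,::-1],None,fx=4,fy=4,interpolation=cv2.INTER_CUBIC))
q=min(outline_of('scene','sign'),key=lambda q:abs(q['rect'][0]*640-290)); print(np.array(q['rect'])*[640,400,640,400],q['p'])
print(fit({'scene':q['pixels'].astype(float)},[float(a) for a in sys.argv[2:5]],True)[:2])
E
python3 chk.py s6 .523 -.074 -.02
```

```text
t 8.9 p [ 0.5134 -0.0678  0.0356] j [-0.2077  0.5658  2.1342  0.0734  0.3462 -1.8885] F [-1.5848  0.8443 -1.1446] w 0.599434603170698
[[-0.9942 -0.0423  0.0991]
 [-0.042   0.9991  0.0045]
 [-0.0992  0.0003 -0.9951]]
[286.208 218.16   48.192  45.08 ] 0.76
(array([ 0.5242, -0.0786,  0.0175]), np.float64(107.44313725490196))
```

View pics/s6c.png

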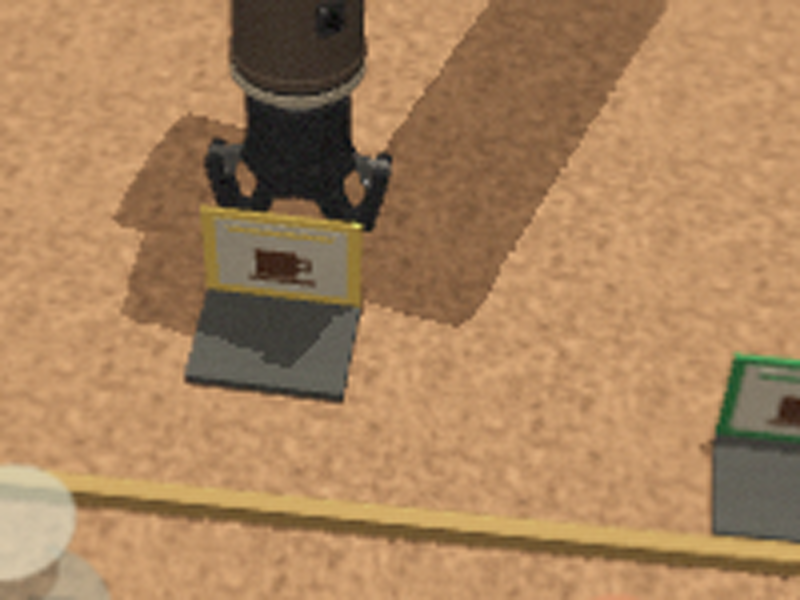

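Aligned and standing. I'm continuing the push towards the rail.

To row units: -0.08 m / 0.5 = -0.16, -0.03 m / 0.5 = -0.06.

>>> jog_arm(series=[[[-0.02,0,0.002],[0,0,0],0.2],[[-0.04,0,0.004],[0,0,0],0.2],[[-0.06,0,0.006],[0,0,0],0.2],[[-0.08,0,0.008],[0,0,0],0.2],[[-0.1,0,0.01],[0,0,0],0.2],[[-0.12,0,0.012],[0,0,0],0.2],[[-0.14,0,0.014],[0,0,0],0.2],[[-0.16,0,0.016],[0,0,0],0.2]])

```text
time: 9.8
tcp_pos: [0.5947, -0.0644, 0.0358]
eef_rot: [0.05, -0.021, 0.999, 0.001]
contact_force: [-1.2, 1.1, -1.4]
width: 0.604
grip_force: 0.8
```

```bash
python3 chk.py s7 .604 -.075 .04
```

```text
t 9.8 p [ 0.5947 -0.0644  0.0358] j [-0.1718  0.6304  1.9512  0.0479  0.4625 -1.8269] F [-1.2188  1.1142 -1.411 ] w 0.603890177555945
[[-0.9941 -0.0424  0.1   ]
 [-0.0422  0.9991  0.0043]
 [-0.1001  0.0001 -0.995 ]]
[282.368 238.32   49.92   49.4  ] 0.62
(array([ 0.606 , -0.0753,  0.0357]), np.float64(128.3843137254902))
```

View pics/s7c.png

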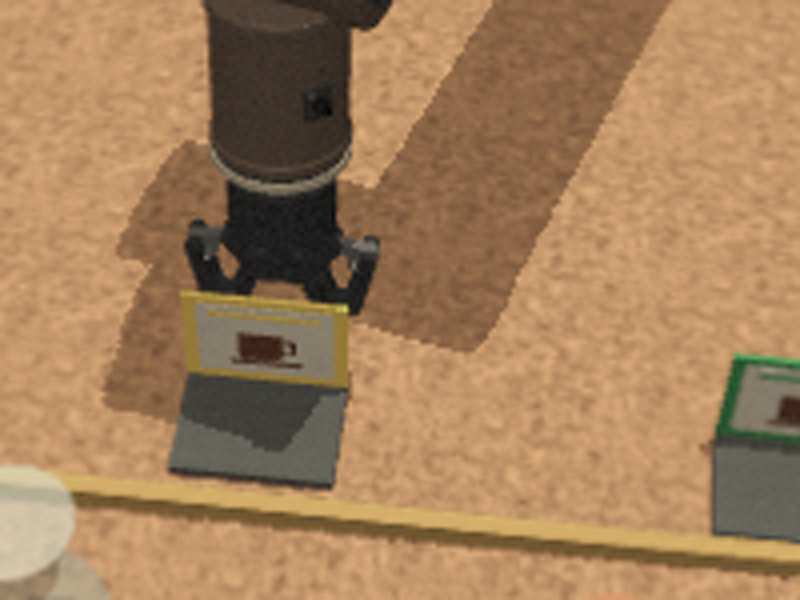

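To row units: -0.012 m / 0.5 = -0.024, -0.011 m / 0.5 = -0.022.

>>> jog_arm(series=[[[-0.008,0,0],[0,0,0],0.2],[[-0.014,0,0.002],[0,0,0],0.2],[[-0.018,0,0.002],[0,0,0],0.2],[[-0.022,0,0.002],[0,0,0],0.2],[[-0.024,0,0.002],[0,0,0],0.2]])

```text
time: 10.4
tcp_pos: [0.606, -0.0639, 0.036]
eef_rot: [0.05, -0.021, 0.999, 0.001]
contact_force: [-1.8, -0.6, -1.0]
width: 0.596
grip_force: 0.8
```

To row units: -0.002 m / 0.5 = -0.004, -0.001 m / 0.5 = -0.002.

>>> jog_arm(series=[[[-0.002,0,0],[0,0,0],0.2],[[-0.004,0,0],[0,0,0],0.2],[[-0.004,0,0],[0,0,0],0.2]])

```text
time: 10.7
tcp_pos: [0.6081, -0.0638, 0.0362]
eef_rot: [0.05, -0.021, 0.999, 0.001]
contact_force: [-1.1, -0.9, -1.1]
width: 0.601
grip_force: 0.5
```

```bash
python3 chk.py s8 .62 -.075 .04
```

```text
t 10.7 p [ 0.6081 -0.0638  0.0362] j [-0.1669  0.6413  1.9201  0.0451  0.4824 -1.819 ] F [-1.1046 -0.9308 -1.077 ] w 0.6010988712476427
[[-0.9941 -0.0424  0.1002]
 [-0.0422  0.9991  0.0043]
 [-0.1003  0.0001 -0.995 ]]
[283.328 240.16   50.624  48.48 ] 0.69
(array([ 0.6156, -0.0758,  0.0321]), np.float64(165.79607843137256))
```

Still sliding at about 1 to 2 N, so there's no rail contact yet. I'm going on in small steps.

To row units: -0.002 m / 0.5 = -0.004, -0.001 m / 0.5 = -0.002.

>>> jog_arm(series=[[[-0.002,0,0],[0,0,0],0.2],[[-0.004,0,0],[0,0,0],0.2],[[-0.004,0,0],[0,0,0],0.2]])

```text
time: 11.1
tcp_pos: [0.61, -0.0638, 0.0364]
eef_rot: [0.05, -0.021, 0.999, 0.001]
contact_force: [-1.1, 0.2, -1.2]
width: 0.597
grip_force: 0.5
```

To row units: -0.002 m / 0.5 = -0.004, -0.001 m / 0.5 = -0.002.

>>> jog_arm(series=[[[-0.002,0,0],[0,0,0],0.2],[[-0.004,0,0],[0,0,0],0.2],[[-0.004,0,0],[0,0,0],0.2]])

```text
time: 11.4
tcp_pos: [0.6121, -0.0637, 0.0366]
eef_rot: [0.05, -0.021, 0.999, 0.001]
contact_force: [-0.6, 0.4, -0.5]
width: 0.601
grip_force: 0.5
```

```bash
python3 chk.py s9 .62 -.075 .04; python3 -c "
import cv2,numpy as np
a=[cv2.imread('pics/s%d.png'%i)[195:275,240:340] for i in(8,9)]
cv2.imwrite('pics/cmp.png',cv2.resize(np.hstack(a),None,fx=4,fy=4,interpolation=cv2.INTER_CUBIC))"
```

```text
t 11.4 p [ 0.6121 -0.0637  0.0366] j [-0.1655  0.6441  1.9106  0.0442  0.489  -1.8167] F [-0.6239  0.3638 -0.4799] w 0.6013435609951846
[[-0.9941 -0.0423  0.1002]
 [-0.0421  0.9991  0.0043]
 [-0.1003  0.0001 -0.995 ]]
[283.328 241.24   45.888  43.28 ] 0.58
(array([ 0.6155, -0.0773,  0.0372]), np.float64(280.16078431372546))
```

View pics/cmp.png

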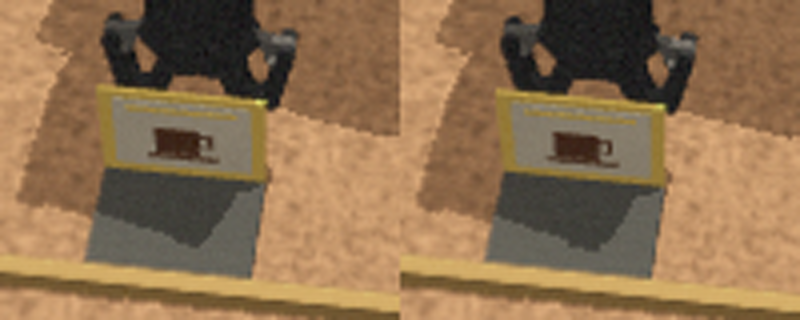

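To row units: -0.002 m / 0.5 = -0.004, -0.001 m / 0.5 = -0.002.

>>> jog_arm(series=[[[-0.002,0,0],[0,0,0],0.2],[[-0.004,0,0],[0,0,0],0.2]])

```text
time: 11.7
tcp_pos: [0.6138, -0.0636, 0.0368]
eef_rot: [0.05, -0.021, 0.999, 0.001]
contact_force: [-0.8, 0.0, -1.2]
width: 0.601
grip_force: 0.8
```

>>> jog_arm(series=[[[-0.002,0,0],[0,0,0],0.2],[[-0.004,0,0],[0,0,0],0.2]])

```text
time: 11.9
tcp_pos: [0.6144, -0.0635, 0.0366]
eef_rot: [0.049, -0.021, 0.999, 0.001]
contact_force: [-11.3, -4.0, 5.6]
width: 0.599
grip_force: 6.2
```

```bash
python3 - <<'E'
from plan import *
show([]); save('scene','s10.png')
import glob
# sub-pixel vertical motion of panel text patch between frames (template match)
g=[cv2.imread('pics/s%d.png'%i) for i in(7,8,9,10)]
for name,(r0,r1,c0,c1) in {'foot/panel joint':(228,246,263,308),'panel top':(212,224,262,308)}.items():
    for i in(1,2,3):
        up=lambda im:cv2.resize(im,None,fx=8,fy=8,interpolation=cv2.INTER_CUBIC)
        if i==1: T=up(g[1][r0:r1,c0:c1])
        R=cv2.matchTemplate(up(g[i][r0-6:r1+6,c0-6:c1+6]),T,cv2.TM_CCOEFF_NORMED); _,v,_,l=cv2.minMaxLoc(R); print(name,i,np.array(l)/8-6,round(v,3))
E
```

```text
t 11.9 p [ 0.6144 -0.0635  0.0366] j [-0.1644  0.647   1.9024  0.0429  0.4972 -1.8143] F [-11.2824  -3.9901   5.6178] w 0.5985055778651355
[[-0.9944 -0.0424  0.0973]
 [-0.0421  0.9991  0.0046]
 [-0.0974  0.0005 -0.9952]]
foot/panel joint 1 [0. 0.] 0.999
foot/panel joint 2 [-0.25  1.  ] 0.986
foot/panel joint 3 [-0.25  1.75] 0.977
panel top 1 [0. 0.] 1.0
panel top 2 [-0.25  1.  ] 0.987
panel top 3 [-0.25  1.75] 0.979
```

The force rose to 11 N, so the foot is seated against the rail. I'm backing straight off.

To row units: -0.15 m / 0.5 = -0.3, -0.11 m / 0.5 = -0.22.

>>> jog_arm(series=[[[0.008,0,0],[0,0,0],0.2],[[0.024,0,0],[0,0,0],0.2],[[0.06,0,-0.004],[0,0,0],0.2],[[0.12,0,-0.012],[0,0,0],0.2],[[0.18,0,-0.04],[0,0,0],0.2],[[0.22,0,-0.12],[0,0,0],0.2],[[0.22,0,-0.22],[0,0,0],0.2],[[0.22,0,-0.3],[0,0,0],0.2]])

```text
time: 12.75
tcp_pos: [0.4904, -0.0688, 0.1773]
eef_rot: [0.05, -0.021, 0.999, 0.001]
contact_force: [1.3, 0.2, -0.2]
width: 0.597
grip_force: 0.0
```

```bash
python3 - <<'E'
from fit import *
from plan import *
show([])
a=save('scene','s11.png'); b=save('top','t11.png')
from itertools import product
for n,f in(('scene',a),('top',b)):
    qs=[q for q in outline_of(n,'sign')]; print(n,[(np.array(q['rect'])*[640,400,640,400],round(q['p'],2)) for q in qs])
c=np.hstack([a[190:290,220:320],b[110:210,310:410]])[:,:,::-1]; cv2.imwrite('pics/fin.png',cv2.resize(c,None,fx=4,fy=4,interpolation=cv2.INTER_CUBIC))
E
```

```text
t 12.75 p [ 0.4904 -0.0688  0.1773] j [-0.2202  0.2914  2.0811  0.0418  0.6721 -1.8644] F [ 1.2918  0.2273 -0.1593] w 0.5974078234239114
[[-0.994  -0.0419  0.1006]
 [-0.0417  0.9991  0.0041]
 [-0.1006 -0.0001 -0.9949]]
scene [(array([279.936, 241.32 ,  48.896,  43.8  ]), 0.92), (array([422.016, 252.04 ,  48.384,  52.92 ]), 0.69)]
top [(array([227.072, 164.68 ,  44.928,  30.6  ]), 0.95), (array([356.672, 153.64 ,  43.52 ,  30.92 ]), 0.56)]
```

View pics/fin.png

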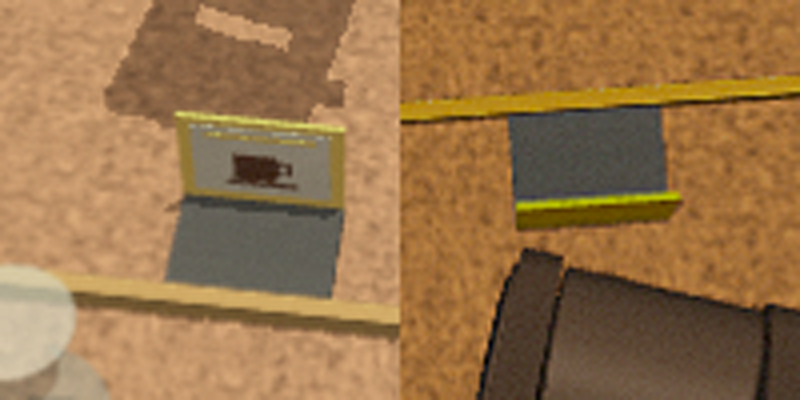

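The sign stands upright with its foot's front edge flush along the rail, with no gap visible in the top view at crop (510–662, 105–115). The robot is clear, so I'm handing in.

```bash
python3 -c "
from cell import robot
print(robot.job_done())"
```

```text
the job is handed in; nothing more can be done
None
```

I tipped the yellow sign upright where it fell and pushed it along the counter until its foot sat flush against the brass rail. It was handed in at about 13 s with the arm clear of everything and the other items never touched.

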